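# Lengthen the strap stop by one setting

### The job

Lengthen the strap stop on the leather bench by one setting: press both brass buttons flush with the sleeve and slide the sleeve out along its bar until the buttons snap out through the next hole, then let go of it. Work by feel and never force the sleeve against the buttons, and leave the things around it where they stand.

Things in the scene. Friction and masses are not known exactly. Their poses are not given: they have to be found in the camera images.
- stop_base: Fixed part, bolted down: blue clamp block (50 x 45 mm, top 90 mm above the bench, centre at local y = -160, on a 110 x 75 mm foot 12 mm thick) from which a dark bar, 21 mm wide, 25 mm high, runs level along +y to y = +100, its axis 65 mm above the bench. Origin on the bench under the nominal place of the buttons; x across the bar, y along it away from the block, z up.
- sleeve: Grey sleeve, 26 mm wide (x), 30 high, 225 long (own y -95 to +130 mm), 2 mm walls; it slides on the bar, cannot turn or lift, drags with about 8 N (more when fast), and has about 70 mm of travel. Origin on its axis in the middle of the start slot: 18 mm long, 13 high, cut in both side walls; the buttons stand in it at first, within 2 mm of its middle. Axes as stop_base; +y lengthens.
- stop_plate (a point): Middle of the lower edge of the red stop plate on the sleeve's far end (80 mm wide, 6 thick, its top 37 mm above and this edge 58 mm below the sleeve's axis). Moves with the sleeve.
- next_hole (a point): Nominal middle of the next hole, on the sleeve's axis at sleeve y = -50 mm. The hole (14 mm long, 1 mm of play to either side of a button; one in each side wall) is cut in the yellow index plates, fixed on the sleeve up to 10 mm either way along y from this point, not known beforehand. So the slide is 37 to 63 mm long and the snap is felt: there the buttons block the sleeve hard.
- button_a (a joint): Brass spring button, 12 mm across, round head, on the -x side of the bar at axis height, pointing sideways. Reads 0 m fully out (head 5 mm proud of the sleeve), 0.005 flush (under 2 N), 0.007 hidden under the wall. Out, its straight shank locks the sleeve; with both flush, 10 to 15 N along the bar rides the slot's end over them. Over 10 N on the buttons, beyond the sleeve's drag, harms them.
- button_b (a joint): The same button on the +x side, directly opposite button_a; same values.
- glue_tin: Steel glue tin with a yellow band, 72 mm across, 75 mm high, loose bystander. Origin at the centre of its underside.
- rivet_jar: Amber glass jar with a brass lid, 52 mm across, 65 mm high, loose bystander. Origin at the centre of its underside.
- thread_spool: Spool of orange thread with white ends, 52 mm across, 70 mm high, loose bystander. Origin at the centre of its underside.
- beeswax: Yellow-brown block of beeswax, 45 x 60 x 22 mm, loose bystander. Origin at the centre of its underside.

How it is judged:
By the outcome, as a careful person would: the job done as asked, in the order asked, and still so for the second after the job is handed in, with the robot touching nothing.
It also fails if it takes over 40 s, if anything falls off the work surface, if the arm or the gripper's body presses on something with over 40 N, if the wrist force passes 120 N, or if a joint passes its speed limit or range.

### The arm

A 6-joint arm with a two-finger parallel gripper is mounted at the origin on the work surface. World frame = base frame: x ahead of the robot, y to its left, z up, the work surface at z = 0. Lengths are in mm, angles in rad, forces in N, time in s.
With the tool pointing down it reaches from about 375 to 975 mm from the base axis. Payload 3.8 kg.
Tool frame: the origin (TCP) lies between the finger pads; the fingertips stand 25 mm ahead of it and the grasp point (between the pads) lies 6 mm ahead of it; z points along the fingers, y is the line along which they close (so a half turn about z gives the same grasp; the last joint's range is limited). The gripper opens to 88 mm and grips with 3 to 60 N. Pads are 18 mm wide; open, the fingers measure 123 mm over their backs; the gripper's body (75 mm by 187 mm) begins 45 mm behind the grasp point.
Start: joints at [-0.037, 0.264, 1.604, -0, 1.274, -0.037], TCP at [674.995, -0.002, 263.706] pointing down, gripper open.
Joint ranges: [-2.63, 2.63], [-0.94, 2.18], [0.31, 2.57], [-1.31, 4.45], [0, 2.66], [-2.55, 2.55]. Speed limits (rad/s): [2.57, 2.57, 3.14, 3.14, 3.14, 3.14].

### API

Orientations are given as a 3x3 rotation matrix whose columns are the frame's x, y, z axes.
In Python, from workcell import robot gives the robot as it stands. The module is installed in compiled form; this text tells all that it offers.
- The arm moves only by the tool send_rows, never from a script. Its argument "plan" is a list of rows, each a list of 7 numbers: the turn, a rotation vector about the tool's x, y, z in degrees, then the shift along the tool's x, y, z in m, then the opening, from 0 (shut) to 1 (fully open). In form: [[ax, ay, az, dx, dy, dz, fingers], ...]. A call has exactly 5 rows; each row shifts and turns the commanded pose from where the row before left it, along the tool's axes as they then stand; what a row does not reach is not made up. A row lasts 1/8 s, in which the tool goes at most 62.5 mm and 10.7 degrees, less where a joint would pass 70% of its speed; a pose out of reach is approached as far as the arm can. A call is refused whole if a number of a shift passes 0.0625 or a number of a turn 10.7, either way. A call with a gripper value outside its range is refused whole. The fingers move at their own pace and stop on an object; "force" is the grip in N (left out, the last holds). Time passes only in rows, so rows that do not move let the fingers close, or fill a call up. It gives the time, the measured TCP pose, the force, the opening and the grip force at its end, in the units of the state.
- robot.sense(): the state, without advancing time (a new reading comes with each control period).
- robot.snapshot(name): name is "scene" or "side" or "wrist"; returns a dict with "image" (420x560x3 uint8, red, green, blue), "depth" (420x560 float32, mm along the optical axis (not along the pixel's ray), 0 where there is no reading), "vertical_fov" (degrees; the focal length in pixels is half the picture's height over the tangent of half this angle, whatever the lens; pixels are square), "cx", "cy" (the principal point, pixels), "k1" (the pictures are not rectified: a ray, as slopes to the right and down, at radius r is drawn at 1 + k1 r^2 times it, then the intrinsics apply), "origin" and "rotation" of the camera in the world; the wrist camera has in their place "T_tool_cam" (4x4, takes a point from camera to tool coordinates, whose origin is the TCP and whose axes are the flange's). Camera axes: x right, y up, looking along -z (the intrinsics and any distortion apply to the point x, -y, -z); pixel columns grow to the right and rows downward; lengths in mm; the calibration is good to about 2 mm. A picture is of the moment at which its call begins: read the wrist's pose just before it.
- robot.finish_job(): hands the job in; it is judged then, once.
Trained networks look in a picture, given as the dict that the camera call returned (one of the last four; its "shot" number tells which), for a name from the list of things; names that differ only in an ending like _2 or _b are one class to them, and where a whole thing is asked for, a point or a joint stands for the part that bears it (a point fixed in the world has none). Each returns a list of dicts, best first, with "score" (0 to 1); they miss things now and then, are a little off and sometimes report something else, mostly with a low value. They report only what shows in the picture. A call takes as long as a camera call.
- robot.boxes_of(picture, target): "location" ([row, column] in pixels, amid what is visible of it).
- robot.silhouettes(picture, target): "mask" (420x560 bool, what is visible of it) and "location" ([row, column] in pixels, amid what is visible of it).
The state is a dict: "time_s": time; "q": joint angles; "joint_vel": joint speeds; "joint_torque": joint torques, N m; "eef_pos": TCP position; "eef_rot": TCP orientation; "contact_force": force on the tool from outside, world axes, zero at the start; "moment": the same for the moment, N m; "finger_gap": finger opening in mm; "grip_force": force on a finger pad.
Only numpy, scipy, OpenCV 4.12 (cv2) and the standard library are available. Lean on these libraries where they do the work, as an engineer would, in place of code of your own. Each camera call takes 0.05 s, during which the arm holds its last target. There are 200 camera calls.

## Working session

There is one attempt and no reset: what is moved stays moved. The work goes in short steps, Python scripts to look and compute and a tool call to move; the robot and the scene stay as the last step left them, time stands still between calls to the robot, and variables do not carry over. Pictures are saved under pics/ and viewed, at most 10 in all, crops included, and the job is handed in when it is done.

Besides the shell and the picture viewer there is one more tool, called by a JSON object that holds its "method" and its "body", one argument or row to a line. send_rows: Moves the arm, as the interface text tells. Its arguments: {"type":"object","properties":{"plan":{"type":"array","items":{"type":"array","items":{"type":"number"}}},"force":{"type":"number"}},"required":["plan"]}

```bash
mkdir -p pics
cat > h.py <<'E'
import numpy as np, cv2
from workcell import robot
def world(p, rc, s=None, depth=None):
    """pixel (row,col) -> world point, mm"""
    r,c=int(round(rc[0])),int(round(rc[1]))
    d=p["depth"][r,c] if depth is None else depth
    H=p["image"].shape[0]; f=H/2/np.tan(np.radians(p["vertical_fov"])/2)
    u,v=(rc[1]-p["cx"])/f,(rc[0]-p["cy"])/f
    x,y=u,v
    for _ in range(20):
        k=1+p["k1"]*(x*x+y*y); x,y=u/k,v/k
    P=np.array([x*d,-y*d,-d])
    if "origin" in p: return np.array(p["rotation"])@P+p["origin"]
    T=np.array(p["T_tool_cam"]); P=T[:3,:3]@P+T[:3,3]
    return np.array(s["eef_rot"])@P+s["eef_pos"]
def save(p,n): cv2.imwrite("pics/"+n,p["image"][:,:,::-1])
E
python3 - <<'E'
from h import *
np.set_printoptions(precision=1,suppress=True)
s=robot.sense(); print(s)
ps=[]
for n in ("scene","side"):
    p=robot.snapshot(n); ps.append(p["image"]); print(n,p["origin"],p["rotation"],p["vertical_fov"])
    save(p,n+".png")
    for t in ["stop_base","sleeve","stop_plate","next_hole","button_a","glue_tin","rivet_jar","thread_spool","beeswax"]:
        for b in robot.boxes_of(p,t)[:2]:
            print(n,t,round(b["score"],2),np.array(b["location"]),world(p,b["location"]))
E
```

```text
{'time_s': 0.0, 'q': array([-0. ,  0.3,  1.6, -0. ,  1.3, -0. ]), 'joint_vel': array([ 0.,  0.,  0., -0., -0., -0.]), 'joint_torque': array([ -0. , -50.2, -35.7,   0.1,   0. ,  -0. ]), 'eef_pos': array([674.4,   0. , 262.4]), 'eef_rot': array([[-0.,  1., -0.],
       [ 1.,  0.,  0.],
       [ 0., -0., -1.]]), 'contact_force': array([-0.3,  0.6, -0.4]), 'moment': array([-0., -0.,  0.]), 'grip_force': 0.0, 'finger_gap': 88.17364247260794}
scene [1293.2   -3.7  559.7] [[ 0.  -0.6  0.8]
 [ 1.   0.  -0. ]
 [ 0.   0.8  0.6]] 51.64914566409793
scene stop_base 0.93 [214.5 231.5] [604.8 -51.3  48.1]
scene sleeve 0.78 [182.2 326.9] [520.8 147.6  68.5]
scene sleeve 0.43 [250.6 266.9] [734.9  14.8  67.3]
scene stop_plate 0.86 [180.7 323.3] [521.2 139.5  72.5]
scene next_hole 0.55 [182.1 326.3] [519.5 146.5  67.9]
scene next_hole 0.55 [170.2 289.9] [394.1  79.6  22.8]
scene button_a 0.5 [179.  324.3] [524.4 140.6  78.8]
scene glue_tin 0.81 [251.1 269. ] [737.2  18.3  68.1]
scene rivet_jar 0.66 [236.3 336.1] [679.9 144.   51.6]
scene thread_spool 0.8 [218.7 391.6] [635.3 258.   57. ]
scene beeswax 0.52 [170.6 289.6] [401.   78.2  25.8]
scene beeswax 0.21 [252.9 269.8] [739.6  19.7  66.2]
side [ 377.1 -401.4  635.3] [[ 0.9  0.3 -0.3]
 [-0.5  0.7 -0.6]
 [-0.   0.7  0.7]] 54.22420661826766
side stop_base 0.93 [278.3 287.5] [565.3 -79.9  55.7]
side sleeve 0.78 [198.9 200.4] [498.2 138.2  77.6]
side stop_plate 0.84 [201.2 201.9] [498.5 131.   77.8]
side next_hole 0.76 [203.2 199.2] [495.  141.3  64.4]
side glue_tin 0.74 [217.2 327.7] [690.2  -5.8  67.6]
side rivet_jar 0.92 [186.2 272.1] [646.6 132.5  47.4]
side thread_spool 0.91 [155.5 233.7] [612.2 245.7  57.7]
side beeswax 0.55 [260.1 165.9] [400.3  78.5  19.5]
```

View pics/scene.png

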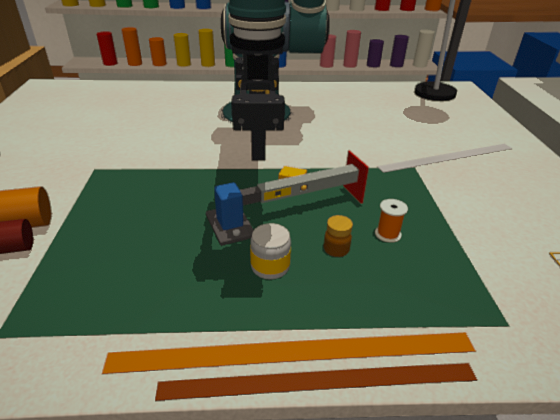

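View pics/side.png

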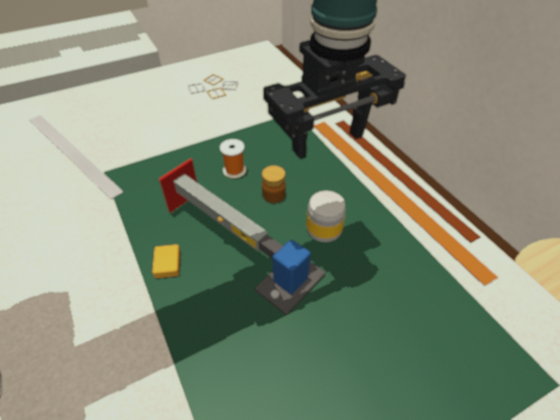

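The scene view shows the blue block at about (205, 229), the sleeve running up right to the red plate at (178, 357), and a button dot near (187, 303). The yellow plate is near (190, 283). In the side view the button is near (219, 220) and the index plate near (237, 245). Next I'll fit the bar line.

```bash
cat >> h.py <<'E'
def cloud(p,mask,s=None):
    rr,cc=np.nonzero(mask&(p["depth"]>0))
    return np.array([world(p,(r,c),s) for r,c in zip(rr,cc)])
def fitline(P,zlo,zhi):
    Q=P[(P[:,2]>zlo)&(P[:,2]<zhi)][:,:2]
    vx,vy,x0,y0=cv2.fitLine(Q.astype(np.float32),cv2.DIST_HUBER,0,.01,.01).ravel()
    d=np.array([vx,vy]); d*=np.sign(d[1]); n=np.array([d[1],-d[0]]); c=np.array([x0,y0])
    t=(Q-c)@d; w=(Q-c)@n
    return c,d,n,np.percentile(t,[1,99]),np.percentile(w,[2,50,98]),len(Q)
E
python3 - <<'E'
from h import *
np.set_printoptions(precision=2,suppress=True)
for n in ("scene","side"):
    p=robot.snapshot(n)
    for b in robot.silhouettes(p,"sleeve")[:1]:
        P=cloud(p,b["mask"]); print(n,b["score"],len(P),np.percentile(P[:,2],[5,50,95]))
        zt=80
        c,d,nn,t,w,k=fitline(P,75,86); print(c,d,np.degrees(np.arctan2(d[1],d[0])),"ends",c+d*t[0],c+d*t[1],w,k)
    y=p["image"].astype(int); m=(y[...,0]>170)&(y[...,1]>110)&(y[...,2]<90)&(p["depth"]>0)
    for a in [cv2.resize(p["image"][160:270,170:290] if n=="side" else p["image"][140:250,240:360],None,fx=5,fy=5,interpolation=cv2.INTER_CUBIC)]:
        cv2.imwrite(f"pics/{n}_c.png",a[:,:,::-1])
a=np.hstack([cv2.resize(cv2.imread(f"pics/{n}_c.png"),(400,367)) for n in("scene","side")]); cv2.imwrite("pics/both.png",a)
E
```

```text
scene 0.82 2487 [19.33 74.73 95.43]
[524.09 109.79] [-0.35  0.94] 110.4994 ends [562.85   6.12] [484.26 216.33] [-26.14  -0.    23.75] 1023
side 0.55 2925 [23.5 77.5 94.7]
[521.17 104.3 ] [-0.36  0.93] 110.87965 ends [559.98   2.57] [479.27 214.15] [-25.24   0.02  25.66] 1502
```

View pics/both.png

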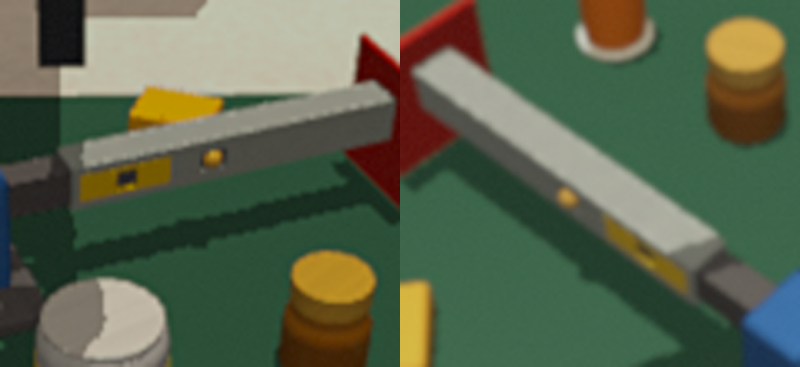

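The crops show the buttons and the dark next holes clearly. In the scene picture the button is at (187.1, 303.6) and the hole at (193.7, 278.1). In the side picture the button is at (218.8, 220.1) and the hole at (236.2, 243.5). The tin and jar stand on the +x side.

Run:
```python
from h import *
np.set_printoptions(precision=1,suppress=True)
px={"scene":[(187.1,303.6),(193.7,278.1)],"side":[(218.8,220.1),(236.2,243.5)]}
for n in ("scene","side"):
    p=robot.snapshot(n)
    m=robot.silhouettes(p,"sleeve")[0]["mask"]
    P=cloud(p,m); im=p["image"][m&(p["depth"]>0)].astype(int)
    grey=(im.max(1)-im.min(1)<30); P=P[grey]
    c,d,nn,t,w,k=fitline(P,77,84)
    for _ in range(3):
        wv=(P[:,:2]-c)@nn; P=P[abs(wv)<16]; c,d,nn,t,w,k=fitline(P,77,84)
    print(n,c,d.round(4),np.degrees(np.arctan2(d[1],d[0])),"ends",c+d*t[0],c+d*t[1],t[1]-t[0],w,k,"nonplanar z",np.median(P[(P[:,2]>75),2]))
    for q in px[n]:
        W=world(p,q); print(" pt",W,"along",(W[:2]-c)@d,"across",(W[:2]-c)@nn,"foot",c+d*((W[:2]-c)@d))
    for tname in ["glue_tin","rivet_jar","thread_spool","beeswax"]:
        Q=np.median(cloud(p,robot.silhouettes(p,tname)[0]["mask"]),0); print(" ",tname,Q,"along,across",(Q[:2]-c)@d,(Q[:2]-c)@nn)
```

```text
scene [524.  106.3] [-0.3  0.9] 110.43357 ends [561.3   6.2] [484.2 213.1] 220.8040552826784 [-14.8  -0.   10.7] 792 nonplanar z 80.77165828197815
 pt [541.7  96.   70.1] along -15.929471591575327 across 12.978935078130274 foot [529.5  91.4]
 pt [554.4  42.6  62.7] along -70.36093339888716 across 6.293470493870767 foot [548.5  40.4]
  glue_tin [727.3  20.3  61. ] along,across -151.64622404784288 160.52811260086798
  rivet_jar [675.  148.3  43.2] along,across -13.451206878944221 156.14233167455802
  thread_spool [630.3 260.1  48.5] along,across 106.93901842801449 153.27492250969087
  beeswax [403.9  75.9  22.5] along,across 13.390082903393028 -123.07465453082806
side [523.4  99.3] [-0.3  0.9] 110.43795 ends [559.4   2.8] [482.  210.3] 221.50687522561347 [-12.5  -0.   13. ] 1203 nonplanar z 78.30603429267188
 pt [513.8  82.1  69.2] along -12.766355159101218 across -15.009726952024272 foot [527.9  87.3]
 pt [537.4  32.9  58.9] along -67.09727078915327 across -10.096930690589929 foot [546.8  36.4]
  glue_tin [693.5   4.4  64.4] along,across -148.33941240699014 126.24255763323575
  rivet_jar [652.5 136.4  43.7] along,across -10.338333044964871 133.95631560831902
  thread_spool [612.3 249.4  48.6] along,across 109.61834026802015 135.7652344662887
  beeswax [399.3  76.7  20. ] along,across 22.154464806027942 -124.15720309468679
```

{"method": "send_rows", "body": {
  "plan": [
    [0, 0, 0, 0.0178, -0.0294, 0.008, 1],
    [0, 0, 0, 0.0178, -0.0294, 0.008, 1],
    [0, 0, 0, 0.0178, -0.0294, 0.008, 1],
    [0, 0, 0, 0.0178, -0.0294, 0.008, 1],
    [0, 0, 0, 0.0178, -0.0294, 0.008, 1]
  ]
}}

```text
time_s: 2.42
eef_pos: [527.1, 89.5, 223.6]
eef_rot: [[0.0, 1.0, 0.0], [1.0, -0.0, 0.0], [0.0, 0.0, -1.0]]
contact_force: [-0.4, -0.1, -0.2]
finger_gap: 88.1
grip_force: 0.0
```

{"method": "send_rows", "body": {
  "plan": [
    [0, 0, -6.8, 0, 0, 0.008, 1],
    [0, 0, -6.8, 0, 0, 0.008, 1],
    [0, 0, -6.84, 0, 0, 0.008, 1],
    [0, 0, 0, 0, 0, 0, 1],
    [0, 0, 0, 0, 0, 0, 1]
  ]
}}

```text
time_s: 3.05
eef_pos: [528.2, 89.0, 200.1]
eef_rot: [[-0.347, 0.938, 0.001], [0.938, 0.347, 0.0], [-0.0, 0.001, -1.0]]
contact_force: [0.5, -0.2, 0.6]
finger_gap: 88.3
grip_force: 0.0
```

Run:
```python
from h import *
np.set_printoptions(precision=1,suppress=True)
s=robot.sense(); p=robot.snapshot("wrist"); save(p,"w1.png")
print(s["time_s"],s["eef_pos"],s["eef_rot"].round(3),s["contact_force"])
b=robot.silhouettes(p,"sleeve")
for q in b[:2]: print(q["score"],q["location"],q["mask"].sum())
P=cloud(p,b[0]["mask"],s); im=p["image"][b[0]["mask"]&(p["depth"]>0)].astype(int)
P=P[im.max(1)-im.min(1)<30]
c,d,nn,t,w,k=fitline(P,74,86); 
for _ in range(3):
    wv=(P[:,:2]-c)@nn; P=P[abs(wv)<18]; c,d,nn,t,w,k=fitline(P,74,86)
print(c,np.degrees(np.arctan2(d[1],d[0])),w,t,k,np.median(P[P[:,2]>74,2]))
print("TCP across",(s["eef_pos"][:2]-c)@nn)
for q in robot.boxes_of(p,"button_a")[:3]:
    W=world(p,q["location"],s); print(q,W,(W[:2]-s["eef_pos"][:2])@d)
```

```text
3.05 [528.2  89.  200.1] [[-0.3  0.9  0. ]
 [ 0.9  0.3  0. ]
 [-0.   0.  -1. ]] [ 0.5 -0.2  0.6]
0.78 [119.9, 273.5] 11098
[514.  123.6] 110.624535 [-12.4  -0.   12.4] [-124.5   95.5] 8038 78.9215822951152
TCP across 1.0864820650323637
{'location': [211.5, 292.6], 'score': 0.36} [554.9  78.5  -1.1] -19.203792988519357
```

View pics/w1.png

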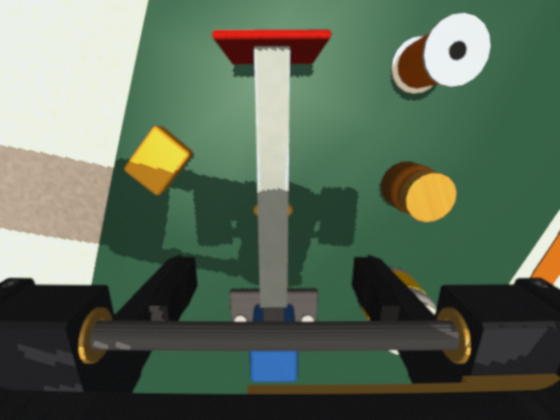

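The wrist view shows both buttons sticking out of the sleeve at about (210.5, 257) and (210.5, 291), with the sleeve axis near column 273. I'll project them onto the z = 65 plane.

Run:
```python
from h import *
from scipy.optimize import brentq
np.set_printoptions(precision=1,suppress=True)
s=robot.sense(); p=robot.snapshot("wrist")
W=p["image"][200:222,250:298].astype(int)
m=(W[...,0]-W[...,2]>60); rr,cc=np.nonzero(m); rr+=200; cc+=250
pts=[]
for sel in (cc<273,cc>=273):
    rc=(rr[sel].mean(),cc[sel].mean()); z=brentq(lambda d:world(p,rc,s,d)[2]-65,50,400)
    X=world(p,rc,s,z); pts.append(X); print(sel.sum(),rc,X,p["depth"][int(rc[0]),int(rc[1])])
M=np.mean(pts,0); dv=M-s["eef_pos"]; print(M, "tool axes:",s["eef_rot"].T@dv)
# sleeve end nearest plate
```

```text
28 (np.float64(209.75), np.float64(255.46428571428572)) [511.1  86.3  65. ] 263.3272
27 (np.float64(209.62962962962962), np.float64(289.3333333333333)) [540.2  97.2  65. ] 262.5304
[525.6  91.7  65. ] tool axes: [  3.5  -1.7 135.2]
```

{"method": "send_rows", "body": {
  "plan": [
    [0, 0, -0.2, 0.0005, -0.0014, 0.026, 1],
    [0, 0, 0, 0, 0, 0.026, 1],
    [0, 0, 0, 0, 0, 0.026, 1],
    [0, 0, 0, 0, 0, 0.026, 0.8],
    [0, 0, 0, 0, 0, 0.025, 0.6]
  ],
  "force": 20
}}

```text
time_s: 3.88
eef_pos: [526.8, 89.0, 70.2]
eef_rot: [[-0.352, 0.936, 0.001], [0.936, 0.352, 0.0], [-0.0, 0.001, -1.0]]
contact_force: [-1.2, 0.4, 0.0]
finger_gap: 70.0
grip_force: 0.0
```

{"method": "send_rows", "body": {
  "plan": [
    [0, 0, 0, 0, 0, 0, 0.46],
    [0, 0, 0, 0, 0, 0, 0.46],
    [0, 0, 0, 0, 0, 0, 0.46],
    [0, 0, 0, 0, 0, 0, 0.46],
    [0, 0, 0, 0, 0, 0, 0.46]
  ]
}}

```text
time_s: 4.5
eef_pos: [526.9, 89.0, 71.3]
eef_rot: [[-0.352, 0.936, 0.001], [0.936, 0.352, 0.0], [-0.0, 0.001, -1.0]]
contact_force: [-0.2, -0.4, 0.1]
finger_gap: 40.5
grip_force: 0.0
```

{"method": "send_rows", "body": {
  "plan": [
    [0, 0, 0, 0, 0, 0, 0.4],
    [0, 0, 0, 0, 0, 0, 0.36],
    [0, 0, 0, 0, 0, 0, 0.33],
    [0, 0, 0, 0, 0, 0, 0.33],
    [0, 0, 0, 0, 0, 0, 0.33]
  ],
  "force": 8
}}

```text
time_s: 5.12
eef_pos: [526.6, 89.0, 70.7]
eef_rot: [[-0.352, 0.936, 0.0], [0.936, 0.352, 0.0], [-0.0, 0.0, -1.0]]
contact_force: [-0.2, 0.1, -0.7]
finger_gap: 29.1
grip_force: 1.1
```

Run:
```python
from h import *
np.set_printoptions(precision=2,suppress=True)
s=robot.sense(); print(s["eef_rot"].T@s["contact_force"],s["finger_gap"],s["grip_force"])
p=robot.snapshot("side"); q=robot.snapshot("scene")
a=np.hstack([cv2.resize(x,(400,400),interpolation=cv2.INTER_CUBIC) for x in (q["image"][150:230,260:340],p["image"][180:260,180:260])])
cv2.imwrite("pics/c2.png",a[:,:,::-1])
```

```text
[ 0.16 -0.16  0.71] 29.13957319180634 1.1421274765530143
```

View pics/c2.png

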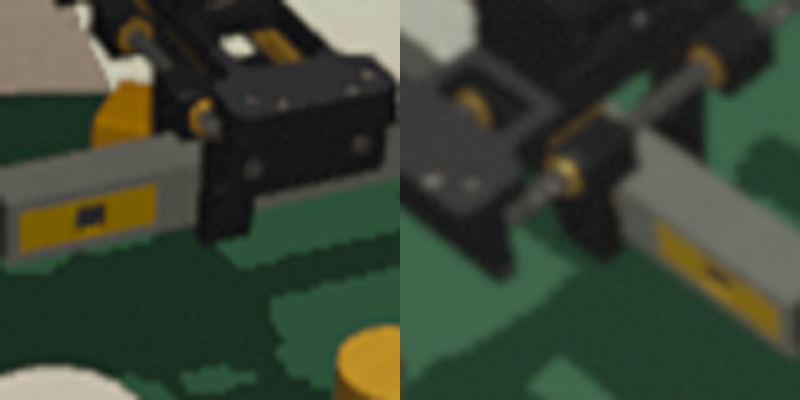

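Both pads sit over the buttons and clear of the yellow plate. The gap is 29 mm at 1.1 N with no side force, so the grip is centred. I'll close onto the walls.

{"method": "send_rows", "body": {
  "plan": [
    [0, 0, 0, 0, 0, 0, 0.31],
    [0, 0, 0, 0, 0, 0, 0.28],
    [0, 0, 0, 0, 0, 0, 0.26],
    [0, 0, 0, 0, 0, 0, 0.26],
    [0, 0, 0, 0, 0, 0, 0.26]
  ],
  "force": 25
}}

```text
time_s: 5.85
eef_pos: [526.8, 89.1, 70.7]
eef_rot: [[-0.352, 0.936, 0.001], [0.936, 0.352, 0.0], [-0.0, 0.001, -1.0]]
contact_force: [2.1, 1.0, -2.1]
finger_gap: 25.5
grip_force: 25.0
```

{"method": "send_rows", "body": {
  "plan": [
    [0, 0, 0, 0.0004, 0, 0, 0.26],
    [0, 0, 0, 0.0004, 0, 0, 0.26],
    [0, 0, 0, 0.0004, 0, 0, 0.26],
    [0, 0, 0, 0.0004, 0, 0, 0.26],
    [0, 0, 0, 0.0004, 0, 0, 0.26]
  ]
}}

```text
time_s: 6.48
eef_pos: [526.7, 89.3, 70.8]
eef_rot: [[-0.353, 0.936, 0.002], [0.936, 0.353, -0.003], [-0.003, 0.001, -1.0]]
contact_force: [5.6, -7.6, -4.2]
finger_gap: 25.4
grip_force: 25.0
```

{"method": "send_rows", "body": {
  "plan": [
    [0, 0, 0, 0.0005, 0, 0, 0.26],
    [0, 0, 0, 0.0005, 0, 0, 0.26],
    [0, 0, 0, 0.0005, 0, 0, 0.26],
    [0, 0, 0, 0.0005, 0, 0, 0.26],
    [0, 0, 0, 0.0003, 0, 0, 0.26]
  ]
}}

```text
time_s: 7.1
eef_pos: [525.9, 91.3, 70.7]
eef_rot: [[-0.353, 0.936, 0.002], [0.936, 0.353, -0.003], [-0.003, 0.001, -1.0]]
contact_force: [5.6, -7.7, -4.3]
finger_gap: 25.7
grip_force: 25.0
```

{"method": "send_rows", "body": {
  "plan": [
    [0, 0, 0, 0.0004, 0, 0, 0.26],
    [0, 0, 0, 0.0004, 0, 0, 0.26],
    [0, 0, 0, 0.0004, 0, 0, 0.26],
    [0, 0, 0, 0.0004, 0, 0, 0.26],
    [0, 0, 0, 0.0004, 0, 0, 0.26]
  ]
}}

```text
time_s: 7.72
eef_pos: [525.3, 93.1, 70.7]
eef_rot: [[-0.353, 0.936, 0.002], [0.936, 0.353, -0.003], [-0.003, 0.001, -1.0]]
contact_force: [5.7, -7.1, -4.7]
finger_gap: 25.5
grip_force: 25.0
```

{"method": "send_rows", "body": {
  "plan": [
    [0, 0, 0, 0.0004, 0, 0, 0.26],
    [0, 0, 0, 0.0004, 0, 0, 0.26],
    [0, 0, 0, 0.0004, 0, 0, 0.26],
    [0, 0, 0, 0.0004, 0, 0, 0.26],
    [0, 0, 0, 0.0004, 0, 0, 0.26]
  ]
}}

```text
time_s: 8.35
eef_pos: [524.8, 94.3, 70.7]
eef_rot: [[-0.354, 0.935, 0.002], [0.935, 0.354, -0.004], [-0.005, 0.001, -1.0]]
contact_force: [6.7, -11.4, -5.0]
finger_gap: 25.4
grip_force: 25.0
```

{"method": "send_rows", "body": {
  "plan": [
    [0, 0, 0, 0.0003, 0, 0, 0.26],
    [0, 0, 0, 0.0003, 0, 0, 0.26],
    [0, 0, 0, 0.0003, 0, 0, 0.26],
    [0, 0, 0, 0.0001, 0, 0, 0.26],
    [0, 0, 0, 0, 0, 0, 0.26]
  ]
}}

```text
time_s: 8.98
eef_pos: [524.3, 95.6, 70.7]
eef_rot: [[-0.353, 0.935, 0.002], [0.935, 0.353, -0.003], [-0.004, 0.001, -1.0]]
contact_force: [6.5, -8.7, -4.0]
finger_gap: 25.5
grip_force: 25.0
```

{"method": "send_rows", "body": {
  "plan": [
    [0, 0, 0, 0.0004, 0, 0, 0.26],
    [0, 0, 0, 0.0004, 0, 0, 0.26],
    [0, 0, 0, 0.0004, 0, 0, 0.26],
    [0, 0, 0, 0.0004, 0, 0, 0.26],
    [0, 0, 0, 0.0004, 0, 0, 0.26]
  ]
}}

```text
time_s: 9.6
eef_pos: [523.5, 97.8, 70.7]
eef_rot: [[-0.353, 0.936, 0.002], [0.936, 0.353, -0.003], [-0.003, 0.001, -1.0]]
contact_force: [6.1, -7.7, -5.4]
finger_gap: 25.5
grip_force: 25.0
```

{"method": "send_rows", "body": {
  "plan": [
    [0, 0, 0, 0.0005, 0, 0, 0.26],
    [0, 0, 0, 0.0005, 0, 0, 0.26],
    [0, 0, 0, 0.0005, 0, 0, 0.26],
    [0, 0, 0, 0.0005, 0, 0, 0.26],
    [0, 0, 0, 0.0005, 0, 0, 0.26]
  ]
}}

```text
time_s: 10.22
eef_pos: [522.6, 100.2, 70.7]
eef_rot: [[-0.353, 0.936, 0.002], [0.936, 0.353, -0.003], [-0.003, 0.001, -1.0]]
contact_force: [6.3, -8.5, -3.9]
finger_gap: 25.9
grip_force: 25.0
```

Run:
```python
from h import *
np.set_printoptions(precision=1,suppress=True)
old=cv2.imread("pics/scene.png")[:,:,::-1]; olds=cv2.imread("pics/side.png")[:,:,::-1]
s=robot.sense()
def hue(im,kind):
    h=cv2.cvtColor(np.ascontiguousarray(im),cv2.COLOR_RGB2HSV)
    return h
d=np.array([-.353,.936])
for n,o in (("scene",old),("side",olds)):
    p=robot.snapshot(n); 
    for im,t in ((o,"old"),(p["image"],"new")):
        h=cv2.cvtColor(np.ascontiguousarray(im),cv2.COLOR_RGB2HSV)
        m=((h[...,0]<5)|(h[...,0]>174))&(h[...,1]>170)&(h[...,2]>70)
        R=np.zeros_like(m); 
        R[(slice(140,215),slice(340,385)) if n=="scene" else (slice(145,225),slice(145,215))]=1
        rr,cc=np.nonzero(m&R); print(n,t,len(rr),rr.min(),rr.max(),cc.min(),cc.max(),rr.mean().round(1),cc.mean().round(1))
        if t=="new": print(world(p,(np.median(rr),np.median(cc))))
```

```text
scene old 526 151 202 344 367 177.4 357.5
scene new 537 150 201 349 372 176.4 362.1
[495.9 230.9  60.2]
side old 692 160 210 160 194 184.2 175.2
side new 419 160 196 156 187 176.9 168.6
[461.1 218.4  86.2]
```

The sleeve follows: the plate has moved about 11–12 mm, and the drag is steady at 9–10 N. I'll cruise a little faster to about 34 mm, then creep.

{"method": "send_rows", "body": {
  "plan": [
    [0, 0, 0, 0.001, 0, 0, 0.26],
    [0, 0, 0, 0.0015, 0, 0, 0.26],
    [0, 0, 0, 0.0015, 0, 0, 0.26],
    [0, 0, 0, 0.0015, 0, 0, 0.26],
    [0, 0, 0, 0.0015, 0, 0, 0.26]
  ]
}}

```text
time_s: 10.95
eef_pos: [520.2, 106.7, 70.7]
eef_rot: [[-0.353, 0.936, 0.002], [0.936, 0.353, -0.003], [-0.003, 0.001, -1.0]]
contact_force: [5.2, -7.2, -3.9]
finger_gap: 25.5
grip_force: 25.0
```

{"method": "send_rows", "body": {
  "plan": [
    [0, 0, 0, 0.0015, 0, 0, 0.26],
    [0, 0, 0, 0.0015, 0, 0, 0.26],
    [0, 0, 0, 0.0015, 0, 0, 0.26],
    [0, 0, 0, 0.0015, 0, 0, 0.26],
    [0, 0, 0, 0.0015, 0, 0, 0.26]
  ]
}}

```text
time_s: 11.58
eef_pos: [517.5, 113.8, 70.7]
eef_rot: [[-0.353, 0.936, 0.002], [0.936, 0.353, -0.003], [-0.003, 0.001, -1.0]]
contact_force: [6.0, -7.6, -3.8]
finger_gap: 25.5
grip_force: 25.0
```

{"method": "send_rows", "body": {
  "plan": [
    [0, 0, 0, 0.0015, 0, 0, 0.26],
    [0, 0, 0, 0.0015, 0, 0, 0.26],
    [0, 0, 0, 0.0015, 0, 0, 0.26],
    [0, 0, 0, 0.0015, 0, 0, 0.26],
    [0, 0, 0, 0.001, 0, 0, 0.26]
  ]
}}

```text
time_s: 12.2
eef_pos: [515.0, 120.4, 70.7]
eef_rot: [[-0.353, 0.936, 0.002], [0.936, 0.353, -0.003], [-0.003, 0.001, -1.0]]
contact_force: [6.2, -6.4, -4.0]
finger_gap: 25.9
grip_force: 25.0
```

{"method": "send_rows", "body": {
  "plan": [
    [0, 0, 0, 0.0006, 0, 0, 0.26],
    [0, 0, 0, 0.0006, 0, 0, 0.26],
    [0, 0, 0, 0.0006, 0, 0, 0.26],
    [0, 0, 0, 0.0006, 0, 0, 0.26],
    [0, 0, 0, 0.0006, 0, 0, 0.26]
  ]
}}

```text
time_s: 12.82
eef_pos: [514.0, 123.2, 70.7]
eef_rot: [[-0.353, 0.936, 0.002], [0.936, 0.353, -0.003], [-0.003, 0.001, -1.0]]
contact_force: [5.8, -7.4, -4.3]
finger_gap: 25.8
grip_force: 25.0
```

{"method": "send_rows", "body": {
  "plan": [
    [0, 0, 0, 0.0006, 0, 0, 0.26],
    [0, 0, 0, 0.0006, 0, 0, 0.26],
    [0, 0, 0, 0.0006, 0, 0, 0.26],
    [0, 0, 0, 0.0006, 0, 0, 0.26],
    [0, 0, 0, 0.0006, 0, 0, 0.26]
  ]
}}

```text
time_s: 13.45
eef_pos: [512.9, 126.0, 70.7]
eef_rot: [[-0.353, 0.936, 0.002], [0.936, 0.353, -0.003], [-0.003, 0.001, -1.0]]
contact_force: [6.3, -6.5, -4.0]
finger_gap: 25.3
grip_force: 25.0
```

{"method": "send_rows", "body": {
  "plan": [
    [0, 0, 0, 0.0006, 0, 0, 0.26],
    [0, 0, 0, 0.0006, 0, 0, 0.26],
    [0, 0, 0, 0.0006, 0, 0, 0.26],
    [0, 0, 0, 0.0006, 0, 0, 0.26],
    [0, 0, 0, 0.0006, 0, 0, 0.26]
  ]
}}

```text
time_s: 14.08
eef_pos: [511.9, 128.8, 70.8]
eef_rot: [[-0.353, 0.936, 0.002], [0.936, 0.353, -0.003], [-0.003, 0.001, -1.0]]
contact_force: [6.2, -7.2, -4.0]
finger_gap: 25.8
grip_force: 25.0
```

{"method": "send_rows", "body": {
  "plan": [
    [0, 0, 0, 0.0006, 0, 0, 0.26],
    [0, 0, 0, 0.0006, 0, 0, 0.26],
    [0, 0, 0, 0.0006, 0, 0, 0.26],
    [0, 0, 0, 0.0006, 0, 0, 0.26],
    [0, 0, 0, 0.0006, 0, 0, 0.26]
  ]
}}

```text
time_s: 14.7
eef_pos: [510.8, 131.6, 70.8]
eef_rot: [[-0.353, 0.936, 0.002], [0.936, 0.353, -0.003], [-0.003, 0.001, -1.0]]
contact_force: [5.8, -7.4, -3.9]
finger_gap: 25.7
grip_force: 25.0
```

Run:
```python
from h import *
np.set_printoptions(precision=2,suppress=True)
s=robot.sense(); print(s["eef_rot"].T@s["contact_force"],s["finger_gap"],(s["eef_pos"]-[526.8,89.1,70.7])[:2]@[-.352,.936])
p=robot.snapshot("side"); q=robot.snapshot("scene")
a=np.hstack([cv2.resize(x,(400,400),interpolation=cv2.INTER_CUBIC) for x in (q["image"][150:230,260:340],p["image"][180:260,180:260])])
cv2.imwrite("pics/c3.png",a[:,:,::-1])
```

```text
[-8.94  2.86  3.91] 25.73463064957245 45.4111016892223
```

View pics/c3.png

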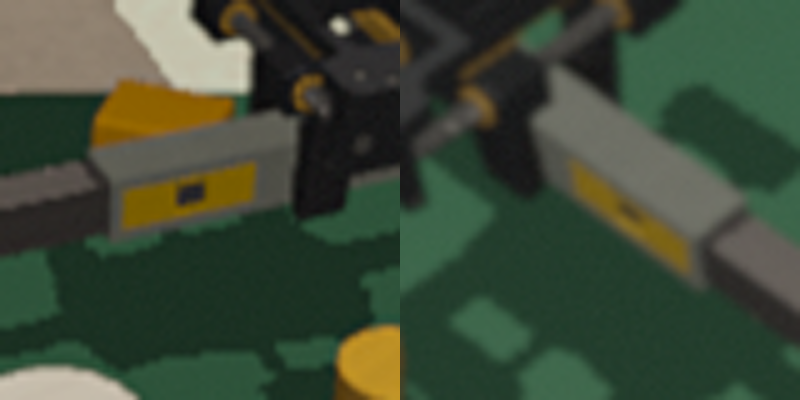

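The dark hole is now at scene (188.4, 298), about 10 mm short of the button's place at column 303.6. The force is steady at 9 N. I'll do one more creep, then fine steps.

{"method": "send_rows", "body": {
  "plan": [
    [0, 0, 0, 0.0005, 0, 0, 0.26],
    [0, 0, 0, 0.0005, 0, 0, 0.26],
    [0, 0, 0, 0.0005, 0, 0, 0.26],
    [0, 0, 0, 0.0005, 0, 0, 0.26],
    [0, 0, 0, 0.0005, 0, 0, 0.26]
  ]
}}

```text
time_s: 15.42
eef_pos: [509.9, 133.9, 70.7]
eef_rot: [[-0.353, 0.936, 0.002], [0.936, 0.353, -0.003], [-0.003, 0.001, -1.0]]
contact_force: [5.5, -6.9, -4.5]
finger_gap: 26.0
grip_force: 25.0
```

{"method": "send_rows", "body": {
  "plan": [
    [0, 0, 0, 0.0004, 0, 0, 0.26],
    [0, 0, 0, 0.0004, 0, 0, 0.26],
    [0, 0, 0, 0.0004, 0, 0, 0.26],
    [0, 0, 0, 0.0004, 0, 0, 0.26],
    [0, 0, 0, 0.0004, 0, 0, 0.26]
  ]
}}

```text
time_s: 16.05
eef_pos: [509.2, 135.8, 70.7]
eef_rot: [[-0.353, 0.936, 0.002], [0.936, 0.353, -0.003], [-0.003, 0.001, -1.0]]
contact_force: [6.3, -7.0, -4.0]
finger_gap: 25.5
grip_force: 25.0
```

{"method": "send_rows", "body": {
  "plan": [
    [0, 0, 0, 0.0003, 0, 0, 0.26],
    [0, 0, 0, 0.0003, 0, 0, 0.26],
    [0, 0, 0, 0.0003, 0, 0, 0.26],
    [0, 0, 0, 0.0003, 0, 0, 0.26],
    [0, 0, 0, 0.0003, 0, 0, 0.26]
  ]
}}

```text
time_s: 16.68
eef_pos: [508.7, 137.3, 70.7]
eef_rot: [[-0.353, 0.936, 0.002], [0.936, 0.353, -0.002], [-0.003, 0.001, -1.0]]
contact_force: [6.0, -6.4, -4.1]
finger_gap: 25.6
grip_force: 25.0
```

Now at about 51.5 mm, in fine steps.

{"method": "send_rows", "body": {
  "plan": [
    [0, 0, 0, 0.0002, 0, 0, 0.26],
    [0, 0, 0, 0.0002, 0, 0, 0.26],
    [0, 0, 0, 0.0002, 0, 0, 0.26],
    [0, 0, 0, 0.0002, 0, 0, 0.26],
    [0, 0, 0, 0.0002, 0, 0, 0.26]
  ]
}}

```text
time_s: 17.3
eef_pos: [508.3, 138.4, 70.7]
eef_rot: [[-0.353, 0.936, 0.002], [0.936, 0.353, -0.002], [-0.003, 0.001, -1.0]]
contact_force: [6.2, -5.6, -4.1]
finger_gap: 25.9
grip_force: 25.0
```

{"method": "send_rows", "body": {
  "plan": [
    [0, 0, 0, 0.0002, 0, 0, 0.26],
    [0, 0, 0, 0.0002, 0, 0, 0.26],
    [0, 0, 0, 0.0002, 0, 0, 0.26],
    [0, 0, 0, 0.0002, 0, 0, 0.26],
    [0, 0, 0, 0.0002, 0, 0, 0.26]
  ]
}}

```text
time_s: 17.92
eef_pos: [507.9, 139.5, 70.7]
eef_rot: [[-0.353, 0.936, 0.002], [0.936, 0.353, -0.002], [-0.002, 0.001, -1.0]]
contact_force: [5.2, -4.9, -4.2]
finger_gap: 25.7
grip_force: 25.0
```

{"method": "send_rows", "body": {
  "plan": [
    [0, 0, 0, 0.0002, 0, 0, 0.26],
    [0, 0, 0, 0.0002, 0, 0, 0.26],
    [0, 0, 0, 0.0002, 0, 0, 0.26],
    [0, 0, 0, 0.0002, 0, 0, 0.26],
    [0, 0, 0, 0.0002, 0, 0, 0.26]
  ]
}}

```text
time_s: 18.55
eef_pos: [507.5, 140.6, 70.7]
eef_rot: [[-0.353, 0.936, 0.002], [0.936, 0.353, -0.002], [-0.002, 0.001, -1.0]]
contact_force: [5.6, -4.3, -4.3]
finger_gap: 25.5
grip_force: 25.0
```

{"method": "send_rows", "body": {
  "plan": [
    [0, 0, 0, 0.0002, 0, 0, 0.26],
    [0, 0, 0, 0.0002, 0, 0, 0.26],
    [0, 0, 0, 0.0002, 0, 0, 0.26],
    [0, 0, 0, 0.0002, 0, 0, 0.26],
    [0, 0, 0, 0.0002, 0, 0, 0.26]
  ]
}}

```text
time_s: 19.18
eef_pos: [507.1, 141.6, 70.7]
eef_rot: [[-0.353, 0.936, 0.002], [0.936, 0.353, -0.001], [-0.002, 0.001, -1.0]]
contact_force: [5.9, -4.4, -4.0]
finger_gap: 25.7
grip_force: 25.0
```

Run:
```python
from h import *
np.set_printoptions(precision=2,suppress=True)
s=robot.sense(); print(s["eef_rot"].T@s["contact_force"],s["finger_gap"],(s["eef_pos"]-[526.8,89.1,70.7])[:2]@[-.352,.936])
p=robot.snapshot("side"); q=robot.snapshot("scene")
a=np.hstack([cv2.resize(x,(400,400),interpolation=cv2.INTER_CUBIC) for x in (q["image"][160:210,275:325],p["image"][195:245,195:245])])
cv2.imwrite("pics/c4.png",a[:,:,::-1])
```

```text
[-6.15  3.96  3.98] 25.67924222957727 56.11657388098289
```

View pics/c4.png

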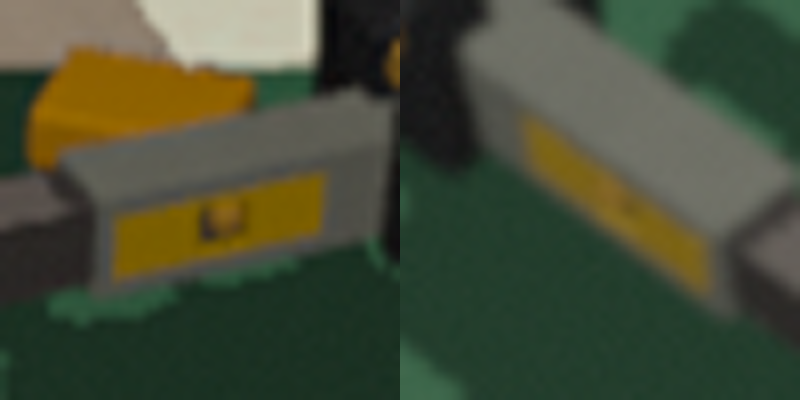

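The brass head is now showing in the dark hole at about scene (187, 303), still towards the hole's far end. It needs another millimetre or two.

{"method": "send_rows", "body": {
  "plan": [
    [0, 0, 0, 0.0002, 0, 0, 0.26],
    [0, 0, 0, 0.0002, 0, 0, 0.26],
    [0, 0, 0, 0.0002, 0, 0, 0.26],
    [0, 0, 0, 0.0002, 0, 0, 0.26],
    [0, 0, 0, 0.0002, 0, 0, 0.26]
  ]
}}

```text
time_s: 19.9
eef_pos: [506.6, 142.8, 70.7]
eef_rot: [[-0.353, 0.936, 0.001], [0.936, 0.353, -0.001], [-0.001, 0.001, -1.0]]
contact_force: [4.9, -3.8, -3.5]
finger_gap: 25.6
grip_force: 25.0
```

{"method": "send_rows", "body": {
  "plan": [
    [0, 0, 0, 0.0002, 0, 0, 0.26],
    [0, 0, 0, 0.0002, 0, 0, 0.26],
    [0, 0, 0, 0.0002, 0, 0, 0.26],
    [0, 0, 0, 0.0002, 0, 0, 0.26],
    [0, 0, 0, 0.0001, 0, 0, 0.26]
  ]
}}

```text
time_s: 20.52
eef_pos: [506.5, 143.0, 70.7]
eef_rot: [[-0.353, 0.936, 0.002], [0.936, 0.353, -0.002], [-0.003, 0.001, -1.0]]
contact_force: [6.3, -5.7, -3.6]
finger_gap: 25.6
grip_force: 25.0
```

{"method": "send_rows", "body": {
  "plan": [
    [0, 0, 0, 0.0002, 0, 0, 0.26],
    [0, 0, 0, 0.0002, 0, 0, 0.26],
    [0, 0, 0, 0.0001, 0, 0, 0.26],
    [0, 0, 0, 0, 0, 0, 0.26],
    [0, 0, 0, 0, 0, 0, 0.26]
  ]
}}

```text
time_s: 21.15
eef_pos: [506.4, 143.4, 70.7]
eef_rot: [[-0.353, 0.936, 0.002], [0.936, 0.353, -0.002], [-0.003, 0.001, -1.0]]
contact_force: [5.7, -6.7, -4.1]
finger_gap: 25.6
grip_force: 25.0
```

Run:
```python
from h import *
np.set_printoptions(precision=2,suppress=True)
s=robot.sense(); print(s["eef_rot"].T@s["contact_force"],s["finger_gap"],(s["eef_pos"]-[526.8,89.1,70.7])[:2]@[-.352,.936])
p=robot.snapshot("side"); q=robot.snapshot("scene")
a=np.hstack([cv2.resize(x,(400,400),interpolation=cv2.INTER_CUBIC) for x in (q["image"][160:210,275:325],p["image"][195:245,195:245])])
cv2.imwrite("pics/c5.png",a[:,:,::-1])
```

```text
[-8.23  2.99  4.08] 25.64275874685429 58.007747081701126
```

View pics/c5.png

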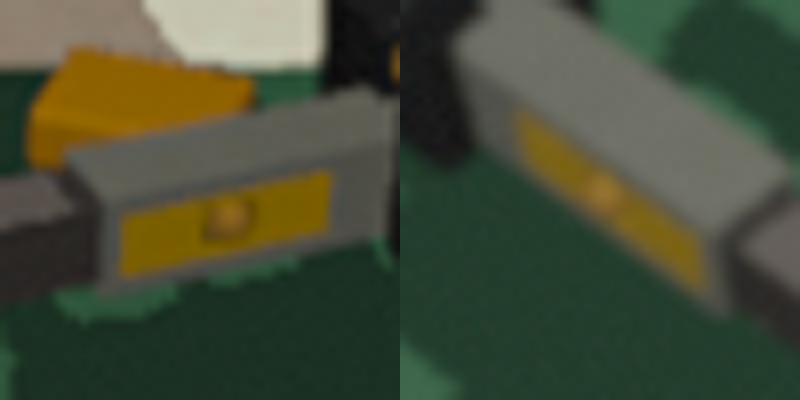

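Brass heads now stand proud in both holes, at scene (187, 303.5) and side (219, 220). The force dipped and came back to the 8 N drag, which fits a snap. A gentle 0.8 mm nudge should confirm the block.

{"method": "send_rows", "body": {
  "plan": [
    [0, 0, 0, 0.0002, 0, 0, 0.26],
    [0, 0, 0, 0.0002, 0, 0, 0.26],
    [0, 0, 0, 0.0002, 0, 0, 0.26],
    [0, 0, 0, 0.0002, 0, 0, 0.26],
    [0, 0, 0, 0, 0, 0, 0.26]
  ]
}}

```text
time_s: 21.88
eef_pos: [506.1, 144.2, 70.7]
eef_rot: [[-0.353, 0.936, 0.002], [0.936, 0.353, -0.002], [-0.003, 0.001, -1.0]]
contact_force: [5.5, -5.9, -4.3]
finger_gap: 25.6
grip_force: 25.0
```

{"method": "send_rows", "body": {
  "plan": [
    [0, 0, 0, 0.0002, 0, 0, 0.26],
    [0, 0, 0, 0.0002, 0, 0, 0.26],
    [0, 0, 0, 0.0002, 0, 0, 0.26],
    [0, 0, 0, 0, 0, 0, 0.26],
    [0, 0, 0, 0, 0, 0, 0.26]
  ]
}}

```text
time_s: 22.5
eef_pos: [505.9, 144.7, 70.8]
eef_rot: [[-0.353, 0.936, 0.002], [0.936, 0.353, -0.002], [-0.003, 0.001, -1.0]]
contact_force: [5.3, -5.5, -4.6]
finger_gap: 25.6
grip_force: 25.0
```

{"method": "send_rows", "body": {
  "plan": [
    [0, 0, 0, 0.0002, 0, 0, 0.26],
    [0, 0, 0, 0.0002, 0, 0, 0.26],
    [0, 0, 0, 0.0002, 0, 0, 0.26],
    [0, 0, 0, 0, 0, 0, 0.26],
    [0, 0, 0, 0, 0, 0, 0.26]
  ]
}}

```text
time_s: 23.12
eef_pos: [505.8, 145.1, 70.8]
eef_rot: [[-0.353, 0.936, 0.002], [0.936, 0.353, -0.003], [-0.003, 0.001, -1.0]]
contact_force: [5.8, -7.1, -4.4]
finger_gap: 25.8
grip_force: 25.0
```

{"method": "send_rows", "body": {
  "plan": [
    [0, 0, 0, 0.0002, 0, 0, 0.26],
    [0, 0, 0, 0.0002, 0, 0, 0.26],
    [0, 0, 0, 0, 0, 0, 0.26],
    [0, 0, 0, 0, 0, 0, 0.26],
    [0, 0, 0, 0, 0, 0, 0.26]
  ]
}}

```text
time_s: 23.75
eef_pos: [505.7, 145.1, 70.7]
eef_rot: [[-0.353, 0.936, 0.002], [0.936, 0.353, -0.003], [-0.004, 0.001, -1.0]]
contact_force: [6.4, -7.6, -4.3]
finger_gap: 25.6
grip_force: 25.0
```

{"method": "send_rows", "body": {
  "plan": [
    [0, 0, 0, 0.0002, 0, 0, 0.26],
    [0, 0, 0, 0.0002, 0, 0, 0.26],
    [0, 0, 0, 0, 0, 0, 0.26],
    [0, 0, 0, 0, 0, 0, 0.26],
    [0, 0, 0, 0, 0, 0, 0.26]
  ]
}}

```text
time_s: 24.38
eef_pos: [505.7, 145.2, 70.7]
eef_rot: [[-0.354, 0.935, 0.002], [0.935, 0.354, -0.004], [-0.004, 0.001, -1.0]]
contact_force: [7.1, -9.8, -3.5]
finger_gap: 25.7
grip_force: 25.0
```

The sleeve stopped dead and the force rose to 11.7 N, so it is locked. I'll relax the load, open and retreat.

{"method": "send_rows", "body": {
  "plan": [
    [0, 0, 0, -0.001, 0, 0, 0.26],
    [0, 0, 0, -0.001, 0, 0, 0.26],
    [0, 0, 0, 0, 0, 0, 0.4],
    [0, 0, 0, 0, 0, 0, 0.6],
    [0, 0, 0, 0, 0, 0, 0.8]
  ]
}}

```text
time_s: 25.0
eef_pos: [504.6, 145.7, 70.6]
eef_rot: [[-0.353, 0.936, -0.001], [0.936, 0.353, -0.0], [0.0, -0.001, -1.0]]
contact_force: [-0.3, -1.0, 0.4]
finger_gap: 52.8
grip_force: 0.0
```

{"method": "send_rows", "body": {
  "plan": [
    [0, 0, 0, 0, 0, 0, 0.9],
    [0, 0, 0, 0, 0, 0, 0.9],
    [0, 0, 0, 0, 0, -0.01, 0.9],
    [0, 0, 0, 0, 0, -0.02, 0.9],
    [0, 0, 0, 0, 0, -0.02, 0.9]
  ]
}}

```text
time_s: 25.62
eef_pos: [505.2, 145.6, 121.8]
eef_rot: [[-0.352, 0.936, 0.0], [0.936, 0.352, 0.0], [0.0, 0.0, -1.0]]
contact_force: [0.3, 0.6, -0.4]
finger_gap: 79.3
grip_force: 0.0
```

{"method": "send_rows", "body": {
  "plan": [
    [0, 0, 0, 0, 0, -0.025, 0.9],
    [0, 0, 0, 0, 0, -0.025, 0.9],
    [0, 0, 0, 0, 0, -0.025, 0.9],
    [0, 0, 0, 0, 0, -0.025, 0.9],
    [0, 0, 0, 0, 0, 0, 0.9]
  ]
}}

```text
time_s: 26.25
eef_pos: [506.9, 146.0, 223.8]
eef_rot: [[-0.352, 0.936, 0.006], [0.936, 0.352, 0.001], [-0.001, 0.006, -1.0]]
contact_force: [0.5, 0.5, 0.2]
finger_gap: 79.2
grip_force: 0.0
```

Run:
```python
from h import *
s=robot.sense(); print(s["time_s"],s["contact_force"],s["finger_gap"])
p=robot.snapshot("side"); q=robot.snapshot("scene")
a=np.hstack([cv2.resize(x,(400,400),interpolation=cv2.INTER_CUBIC) for x in (q["image"][155:215,270:330],p["image"][190:250,190:250])])
cv2.imwrite("pics/c6.png",a[:,:,::-1])
```

```text
26.25 [0.5324951  0.54297802 0.21364453] 79.18035264644728
```

View pics/c6.png

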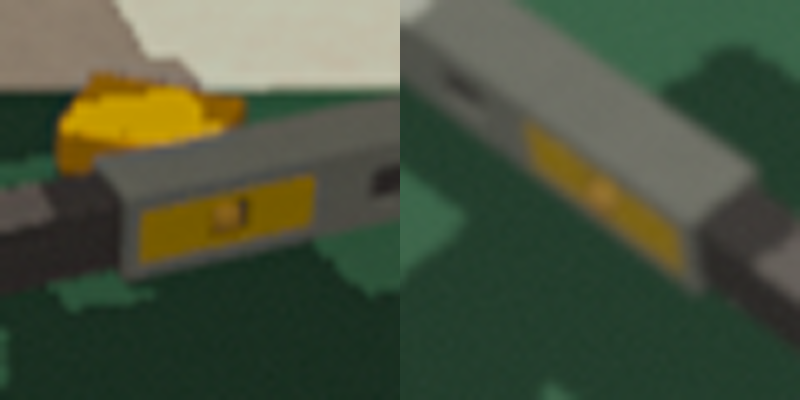

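The start slot is empty and both buttons stand out of the yellow plates' holes, against the hole's near end. The bystanders I can see are in place, and the gripper is clear.

```bash
python3 -c "
from workcell import robot
print(robot.finish_job())"
```

```text
the job is handed in; nothing more can be done
None
```

The sleeve is one setting longer: it slid about 60 mm, both buttons snapped out through the next hole and lock it, the gripper let go and moved clear, and the job was handed in at about 26 s.

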